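Reset the tripped lever on the bench supply strip

TASK

One of the three levers on the bench supply strip has tripped and stands half-way. Reset it: push it all the way off, towards the robot, past the drag of its latch until it meets the solid stop and the little flag on the unit's top has slid across, then throw it fully on, away from the robot. Go slowly and feel for both stops without knocking or forcing them (never more than about 18 N), leave the other two levers as they are and do not disturb the things lying around.

Things in the scene. Friction and masses are not known exactly. Their poses are not given: they have to be found in the camera images.
- trip_unit: White plastic switch unit fixed on the strip, 100 x 62 x 80 mm high (x, y, z); on top two guard cheeks 28 mm apart beside the lever, 56 mm long in x, 36 mm high. Origin: centre of its underside, 20 mm above the table; x across the strip, away from the robot; z up. The tripped one, in any of the three places of the row (75 mm apart). Its lever's pivot lies along y, 84 mm above this origin. More than 18 N from the robot, even a brief knock at a stop, damages it.
- trip_lever_tip (a point): Middle of the tripped lever's round head, 78 mm from the pivot. The lever is a black paddle: blade 24 mm wide (along the unit's y), 8 mm thick; head a cross-bar 30 mm long and 14 mm thick, its top 85 mm from the pivot.
- trip_lever (a joint): Angle of the tripped lever, rad: 0 upright, + leans to the unit's +x (on; stop at +0.65), - towards the robot (off; hard worn stop, unknown, between -0.25 and -0.76). Starts near 0. Needs 0.1 N m to move (2 N at 47 mm above the pivot), 0.18 N m (3 to 5 N there) in about the last 0.25 rad before the off stop, where it drags the latch along. Stays where left.
- flag (a point): Middle of the top of a white 8 x 8 mm flag, 5 mm high, on trip_unit's top, 38 mm to +x of its middle; a sign only, not touchable. It rides on the latch: y = -5.5 mm in the unit's frame while tripped, +5 to +6 mm once reset, and stays. The latch is carried fully only in the last 0.05 rad before the off stop; until then a catch blocks the lever hard at +0.05 to +0.5 rad.
- on_unit: White plastic switch unit fixed on the strip, 100 x 62 x 80 mm high (x, y, z); on top two guard cheeks 28 mm apart beside the lever, 56 mm long in x, 36 mm high. Origin: centre of its underside, 20 mm above the table; x across the strip, away from the robot; z up. A neighbour that is switched on; leave it on.
- on_lever (a joint): Angle of on_unit's lever, of the same make and sign as the tripped one, rad. Starts on, about +0.6; stays where left.
- off_unit: White plastic switch unit fixed on the strip, 100 x 62 x 80 mm high (x, y, z); on top two guard cheeks 28 mm apart beside the lever, 56 mm long in x, 36 mm high. Origin: centre of its underside, 20 mm above the table; x across the strip, away from the robot; z up. A neighbour that is switched off; leave it off.
- off_lever (a joint): Angle of off_unit's lever, of the same make and sign as the tripped one, rad. Starts off, about -0.6; stays where left.
- strip: Aluminium mounting strip, fixed on the table, 150 x 360 x 20 mm high, carrying the three units in a row; origin at the centre of its underside, y along the row.
- carrier: Loose white ceramic fuse carrier, 26 mm across, 46 mm tall, standing on the +y end of the strip; origin under its foot.
- driver: Loose screwdriver, 190 mm long, lying on the table in front of the strip; x along it, origin under its middle.
- meter: Loose black hand-held meter, 150 x 75 x 42 mm high, lying on the table; origin at the centre of its underside.
- jar: Loose amber glass jar with a black cap, 64 mm across, 100 mm tall, beyond the +y end of the strip; origin under its foot.
- mug: Loose white mug, 80 mm across, 90 mm tall, beyond the -y end of the strip; origin under its foot.
- tape: Loose roll of black tape, 90 mm across, 24 mm high, lying behind the strip; origin at the centre of its underside.
- resistor: Loose dark steel can (standard resistor) with two brass posts, 60 mm across, 86 mm tall, behind the strip; origin under its foot.

How it is judged (in metres and radians):
On the way, in this order (a step that is already met when the one before it is completed fails the run):
1. the tripped lever is pushed fully off, so that the latch and its flag have gone across (flag beyond y = +3 mm in the unit's frame) with the lever at its off end (below -0.19 rad) (y of flag in the frame of trip_unit above 0.003 m and value of joint trip_lever below -0.19 rad), for 0.1 s.
2. the lever is then thrown fully on (beyond +0.57 rad) (value of joint trip_lever above 0.57 rad), for 0.2 s.
At the end, for the whole second after the job is handed in: The tripped unit's lever rests on (beyond +0.57 rad of 0.65), its flag is across (beyond y = +3 mm in the unit's frame), the neighbour that was on is still on (beyond +0.45 rad) and the one that was off still off (below -0.45 rad), all at rest (value of joint trip_lever above 0.57 rad and y of flag in the frame of trip_unit above 0.003 m and value of joint on_lever above 0.45 rad and value of joint off_lever below -0.45 rad and velocity of joint trip_lever between -0.05 and 0.05 rad/s); the robot touches nothing.
It fails at once if the tripped unit or its lever takes more than 18 N from the robot (contact force between trip_unit and the fingers above 18 N or contact force between trip_unit and the arm above 18 N).
It fails at once if a neighbouring lever is moved from its setting (not (value of joint on_lever above 0.45 rad and value of joint off_lever below -0.45 rad)).
It fails at once if a loose thing nearby is shifted by more than 20 mm (distance of any of driver, meter, jar, mug, tape, resistor, carrier from where it was at the start of the episode above 0.02 m).
It also fails if it takes over 48 s, if anything falls off the work surface, if the arm or the gripper's body presses on something with over 40 N, if the wrist force passes 120 N, or if a joint passes its speed limit or range.

ROBOT

A 6-joint arm with a two-finger parallel gripper is mounted at the origin on the work surface. World frame = base frame: x ahead of the robot, y to its left, z up, the work surface at z = 0. Lengths are in mm, angles in rad, forces in N, time in s.
With the tool pointing down it reaches from about 275 to 875 mm from the base axis. Payload 12.5 kg.
Tool frame: the origin (TCP) lies midway between the tips of the shut fingers; the grasp point (between the pads) lies 19 mm behind it; z points along the fingers, y is the direction in which the jaws open and shut (so a half turn about z gives the same grasp; the last joint's range is limited). The gripper opens to 85 mm and grips with 20 to 120 N. Pads are 22 mm wide; open, the fingers measure 114 mm over their backs; the gripper's body (76 mm by 85 mm) begins 54 mm behind the grasp point. The pads swing forward as they close: fully open they stand 13 mm farther back than shut.
Start: joints at [-1.361, 0.351, 1.652, -0, 1.139, -0.085], TCP at [159.821, -526.252, 231.29] pointing down, gripper open.
Joint ranges: [-2.75, 2.75], [-0.79, 2.1], [0.01, 2.65], [-1.57, 4.71], [0.07, 3.14], [-2.87, 2.87]. Speed limits (rad/s): [2.22, 2.22, 2.79, 3.14, 3.14, 3.14].

INTERFACE

Orientations are given as a unit quaternion [x, y, z, w].
In Python, from plant import ctrl gives the robot as it stands.
- The arm moves only by the shell command python3 -m jog 'ROWS' [OPENING] [FORCE]. ROWS is JSON, a list of rows, each an object of numbers: "x", "y", "z": the shift along the tool's x, y, z in cm; "wx", "wy", "wz": the turn, a rotation vector about the tool's x, y, z in rad. A call has 1 to 12 rows; each row is the pose to reach, as a shift and turn from the pose commanded when the call began, along the tool's axes at that moment; what a row does not reach only later rows make up. A row lasts 1/10 s, in which the tool goes at most 50 mm and 8.59 degrees, less where a joint would pass 70% of its speed; a pose out of reach is approached as far as the arm can. A call with a gripper value outside its range is refused whole. OPENING is the finger opening in cm, from 0 to 8.54, set as the call begins (- or left out, the last holds). The fingers move at their own pace and stop on an object; FORCE is the grip in N (left out, the last holds). Time passes only in rows, so rows that repeat a pose let the fingers close. It gives the time, the measured TCP pose, the force and the opening at its end, in the units of the state.
- ctrl.state(): the state, without advancing time (a new reading comes with each control period).
- ctrl.grab_frame(name): name is "scene" or "side" or "wrist"; returns a dict with "image" (480x640x3 uint8, blue, green, red), "z_map" (480x640 float32, mm along the optical axis (not along the pixel's ray), 0 where there is no reading), "fov_y" (degrees; the focal length in pixels is half the picture's height over the tangent of half this angle, whatever the lens; pixels are square), "cx", "cy" (the principal point, pixels), "world_from_camera" (4x4, takes a point from camera to world coordinates); the wrist camera has in their place "tool_from_camera" (4x4, takes a point from camera to tool coordinates, whose origin is the TCP and whose axes are the flange's). Camera axes: x right, y down, z forward; pixel columns grow to the right and rows downward; lengths in mm; the calibration is good to about 2 mm. A picture is of the moment at which its call begins: read the wrist's pose just before it.
- ctrl.close_job(): hands the job in, once; it reports no verdict.
The state is a dict: "t": time; "qpos": joint angles; "dq": joint speeds; "tau": joint torques, N m; "ee_pos": TCP position; "eef_rot": TCP orientation; "ft_force": force on the tool from outside, world axes, zero at the start; "ft_torque": the same for the moment, N m; "width": finger opening in mm.
Only numpy, scipy, OpenCV 4.12 (cv2) and the standard library are available. Lean on these libraries where they do the work, as an engineer would, in place of code of your own. Each camera call takes 0.05 s, during which the arm holds its last target. There are 200 camera calls.

## Working session

There is one attempt and no reset: what is moved stays moved. The work goes in short steps, Python scripts to look and compute and a shell command to move; the robot and the scene stay as the last step left them, time stands still between calls to the robot, and variables do not carry over. Pictures are saved under pics/ and viewed, about 8 in all and at most 12, crops included, and the job is handed in when it is done.

```bash
ls; mkdir -p pics; cat > h.py <<'E'
import numpy as np, cv2
from plant import ctrl
from scipy.spatial.transform import Rotation as R
def cloud(f, T=None):
    z=f["z_map"]; h,w=z.shape; fl=h/2/np.tan(np.radians(f["fov_y"])/2)
    v,u=np.mgrid[:h,:w]
    P=np.stack([(u-f["cx"])/fl*z,(v-f["cy"])/fl*z,z],-1)
    T=np.array(f["world_from_camera"]) if T is None else T
    W=P@T[:3,:3].T+T[:3,3]; W[z==0]=np.nan
    return W
def tool():
    s=ctrl.state(); T=np.eye(4); T[:3,:3]=R.from_quat(s["eef_rot"]).as_matrix(); T[:3,3]=s["ee_pos"]; return T
E
python3 - <<'E'
from h import *
s=ctrl.state(); print(s); print(tool().round(3))
a=ctrl.grab_frame("scene"); b=ctrl.grab_frame("side")
cv2.imwrite("pics/a.png",a["image"]); cv2.imwrite("pics/b.png",b["image"])
np.savez("ab.npz",a=cloud(a),b=cloud(b))
print(np.array(a["world_from_camera"]).round(2),np.array(b["world_from_camera"]).round(2))
E
```

```text
pics
{'t': 0.0, 'qpos': array([-1.36058663e+00,  3.51237334e-01,  1.65243454e+00, -1.98187693e-05,
        1.13913239e+00, -8.46306489e-02]), 'dq': array([-0.00169542, -0.00149233,  0.00025075,  0.00084424, -0.00066729,
       -0.00148998]), 'tau': array([ 1.84039855e-03, -5.06102693e+01, -2.91406220e+01,  6.82676614e-05,
        4.55835223e-03,  7.05031297e-06]), 'ee_pos': array([ 159.75446829, -525.92719524,  230.75385904]), 'eef_rot': array([ 9.89152520e-01,  1.46890859e-01, -4.69934727e-05, -6.04048087e-04]), 'ft_force': array([ 0.02489217,  0.7014978 , -0.21751278]), 'ft_torque': array([-0.00865362, -0.01511588,  0.02460396]), 'width': 85.39121784631442}
[[ 9.57000e-01  2.91000e-01 -0.00000e+00  1.59754e+02]
 [ 2.91000e-01 -9.57000e-01  1.00000e-03 -5.25927e+02]
 [ 0.00000e+00 -1.00000e-03 -1.00000e+00  2.30754e+02]
 [ 0.00000e+00  0.00000e+00  0.00000e+00  1.00000e+00]]
[[ 1.30000e-01  5.60000e-01 -8.20000e-01  1.29946e+03]
 [ 9.90000e-01 -9.00000e-02  9.00000e-02 -5.01600e+01]
 [-2.00000e-02 -8.30000e-01 -5.60000e-01  6.41680e+02]
 [ 0.00000e+00  0.00000e+00  0.00000e+00  1.00000e+00]] [[-8.60000e-01 -3.80000e-01  3.50000e-01  1.13180e+02]
 [-5.10000e-01  6.40000e-01 -5.70000e-01  7.98060e+02]
 [-1.00000e-02 -6.70000e-01 -7.40000e-01  1.13574e+03]
 [ 0.00000e+00  0.00000e+00  0.00000e+00  1.00000e+00]]
```

View pics/a.png

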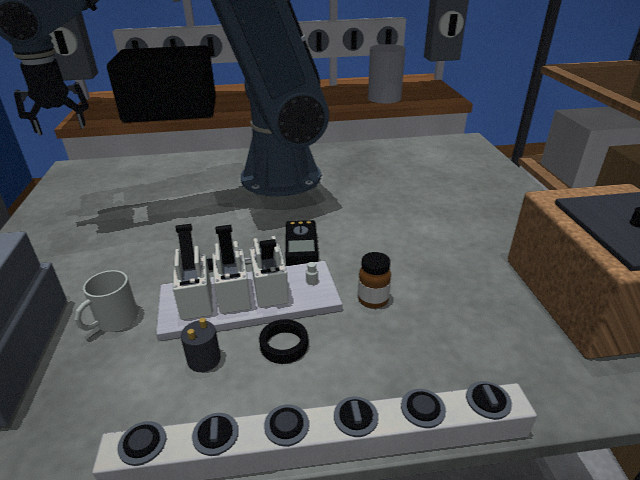

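View pics/b.png

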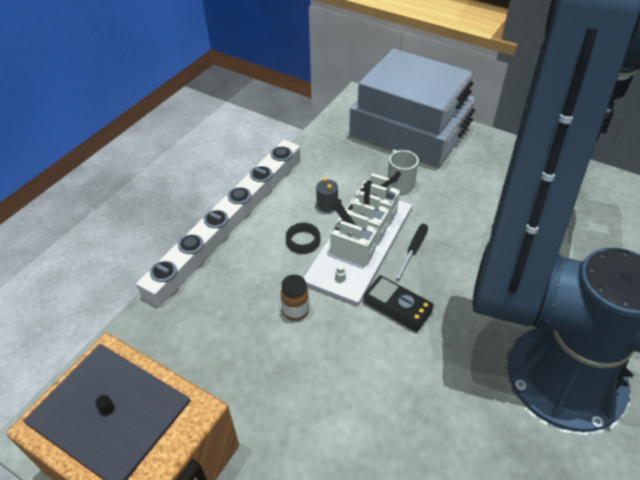

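Scene view: the levers sit at about (185,240), (225,245) and (267,245). Side view: the far one (395,180) leans to the robot (off), the middle one (367,190) is upright (tripped), and the near one (345,212) leans away (on). So the middle unit is the tripped one.

```bash
python3 - <<'E'
from h import *
d=np.load("ab.npz")
for k,roi in (("a",(200,340,150,350)),("b",(130,310,290,430))):
    W=d[k][roi[0]:roi[1],roi[2]:roi[3]].reshape(-1,3); W=W[np.isfinite(W[:,0])]
    s=W[(abs(W[:,2]-20)<4)]; 
    r=cv2.minAreaRect(s[:,:2].astype(np.float32)); print(k,"strip",r,len(s))
    t=W[(abs(W[:,2]-136)<3)]; print("cheeks",len(t),t.mean(0),cv2.minAreaRect(t[:,:2].astype(np.float32)))
    L=W[(W[:,2]>143)&(W[:,2]<205)&(W[:,0]>300)]
    n,lab=0,None
    from scipy.cluster.hierarchy import fclusterdata
    c=fclusterdata(L,12,criterion="distance")
    for i in set(c):
        q=L[c==i]
        if len(q)>8: print(" lever",len(q),q.mean(0).round(1),q.min(0).round(1),q.max(0).round(1))
E
```

```text
a strip ((562.9033813476562, -102.21878051757812), (384.7218017578125, 255.30841064453125), 77.4403305053711) 4788
cheeks 508 [ 569.15672347 -144.77022047  135.56132895] ((567.308837890625, -132.29043579101562), (58.46232223510742, 193.4590606689453), 5.430152893066406)
 lever 169 [606.2 -53.8 165.4] [592.6 -68.4 143.4] [614.4 -38.8 175.2]
 lever 317 [ 570.4 -132.   169.7] [ 561.7 -146.   143. ] [ 575.2 -116.7  190. ]
 lever 300 [ 538.4 -209.5  160.8] [ 521.2 -225.   143.1] [ 553.2 -195.7  176.2]
b strip ((631.9497680664062, -187.54855346679688), (396.65740966796875, 671.4486083984375), 23.262514114379883) 3347
cheeks 280 [ 565.67691277 -112.88657907  135.4061304 ] ((567.0009155273438, -129.04345703125), (57.833229064941406, 198.05453491210938), 5.051186561584473)
 lever 95 [ 532.5 -204.3  164.5] [ 521.3 -224.8  144. ] [ 551.5 -190.2  177. ]
 lever 161 [597.5 -49.9 161. ] [582.1 -69.6 143.4] [611.7 -33.9 176. ]
 lever 126 [ 565.4 -126.8  172.5] [ 559.7 -148.1  143.1] [ 573.4 -112.7  192.3]
```

Middle unit: centre about (567, -131), yaw about +0.09 rad, lever upright. I'll straddle the lever with the jaws along the unit's x, tips just above the cheeks. First I go above it.

```bash
python3 -m jog '[{"x":2,"y":-1,"wz":-0.05},{"x":6,"y":-3,"wz":-0.15},{"x":10.5,"y":-5.4,"wz":-0.27},{"x":15,"y":-7.7,"wz":-0.4},{"x":20,"y":-10.3,"wz":-0.53},{"x":25,"y":-12.9,"wz":-0.66},{"x":30,"y":-15.4,"wz":-0.8},{"x":35,"y":-18,"wz":-0.93},{"x":40,"y":-20.6,"wz":-1.06},{"x":45,"y":-23.2,"wz":-1.2},{"x":48.5,"y":-25,"wz":-1.3},{"x":50.5,"y":-26,"wz":-1.36}]' 4.5 20
python3 -m jog '[{},{}]'
python3 - <<'E'
from h import *
T=tool();s=ctrl.state();print(T.round(3),s["ft_force"],s["width"],s["t"])
f=ctrl.grab_frame("wrist");cv2.imwrite("pics/w.png",f["image"])
W=cloud(f,T@np.array(f["tool_from_camera"])); 
c=W[abs(W[...,2]-136)<3]; c=c[(abs(c[:,0]-567)<60)&(abs(c[:,1]+131)<130)]
print(len(c),cv2.minAreaRect(c[:,:2].astype(np.float32)))
l=W[(W[...,2]>150)&(W[...,2]<195)]; l=l[(abs(l[:,0]-567)<40)&(abs(l[:,1]+131)<25)]; print(len(l),l.mean(0),l.min(0),l.max(0))
E
```

```text
[[ 9.57000e-01  2.91000e-01 -0.00000e+00  1.59757e+02]
 [ 2.91000e-01 -9.57000e-01  1.00000e-03 -5.25972e+02]
 [ 0.00000e+00 -1.00000e-03 -1.00000e+00  2.30815e+02]
 [ 0.00000e+00  0.00000e+00  0.00000e+00  1.00000e+00]] [ 0.57982189 -0.45274332  0.24194633] 85.81530236347065 0.1
0 ((0.0, 0.0), (0.0, 0.0), 0.0)invalid input at $[0]: expected keys x, y, z, wx, wy, wz
invalid input at $[0]: expected keys x, y, z, wx, wy, wz
<stdin>:7: RuntimeWarning: Mean of empty slice.
  ret = um.true_divide(
Traceback (most recent call last):
ValueError: zero-size array to reduction operation minimum which has no identity
```

All six keys are required in every row.

```bash
python3 -m jog '[{"x":2,"y":-1,"z":0,"wx":0,"wy":0,"wz":-0.05},{"x":6,"y":-3,"z":0,"wx":0,"wy":0,"wz":-0.15},{"x":10.5,"y":-5.4,"z":0,"wx":0,"wy":0,"wz":-0.27},{"x":15,"y":-7.7,"z":0,"wx":0,"wy":0,"wz":-0.4},{"x":20,"y":-10.3,"z":0,"wx":0,"wy":0,"wz":-0.53},{"x":25,"y":-12.9,"z":0,"wx":0,"wy":0,"wz":-0.66},{"x":30,"y":-15.4,"z":0,"wx":0,"wy":0,"wz":-0.8},{"x":35,"y":-18,"z":0,"wx":0,"wy":0,"wz":-0.93},{"x":40,"y":-20.6,"z":0,"wx":0,"wy":0,"wz":-1.06},{"x":45,"y":-23.2,"z":0,"wx":0,"wy":0,"wz":-1.2},{"x":48.5,"y":-25,"z":0,"wx":0,"wy":0,"wz":-1.3},{"x":50.5,"y":-26,"z":0,"wx":0,"wy":0,"wz":-1.36}]' 4.5 20
python3 -m jog '[{"x":0,"y":0,"z":0,"wx":0,"wy":0,"wz":0},{"x":0,"y":0,"z":0,"wx":0,"wy":0,"wz":0},{"x":0,"y":0,"z":0,"wx":0,"wy":0,"wz":0}]'
cat > look.py <<'E'
from h import *
import sys
T=tool();s=ctrl.state();print(T.round(3),s["ft_force"],s["width"],s["t"])
f=ctrl.grab_frame("wrist");cv2.imwrite(sys.argv[1],f["image"])
W=cloud(f,T@np.array(f["tool_from_camera"])); np.save("w.npy",W)
c=W[abs(W[...,2]-136)<3]; c=c[(abs(c[:,0]-567)<60)&(abs(c[:,1]+131)<130)]
if len(c): print(len(c),cv2.minAreaRect(c[:,:2].astype(np.float32)))
l=W[(W[...,2]>150)&(W[...,2]<195)]; l=l[(abs(l[:,0]-567)<40)&(abs(l[:,1]+131)<25)]
if len(l): print(len(l),l.mean(0),l.min(0),l.max(0))
E
python3 look.py pics/w1.png
```

```text
t: 1.35
ee_pos: [568.0, -129.6, 231.2]
eef_rot: [0.675, 0.738, -0.0, -0.0]
ft_force: [0.5, -0.5, -1.0]
width: 45.3
t: 1.65
ee_pos: [566.1, -132.0, 231.1]
eef_rot: [0.677, 0.736, -0.0, -0.0]
ft_force: [-0.2, -0.2, -0.0]
width: 45.1
[[-8.30000e-02  9.97000e-01 -1.00000e-03  5.66129e+02]
 [ 9.97000e-01  8.30000e-02 -0.00000e+00 -1.32047e+02]
 [ 0.00000e+00 -1.00000e-03 -1.00000e+00  2.31092e+02]
 [ 0.00000e+00  0.00000e+00  0.00000e+00  1.00000e+00]] [-0.20707288 -0.24816299 -0.04967453] 45.14473870029456 1.65
4878 ((564.8214721679688, -133.81552124023438), (55.888492584228516, 193.63259887695312), 5.043734550476074)
1210 [ 565.18742673 -131.56087059  185.73271796] [ 557.71523176 -148.57672574  150.00530973] [ 573.21048889 -118.39319205  190.9867619 ]
```

View pics/w1.png

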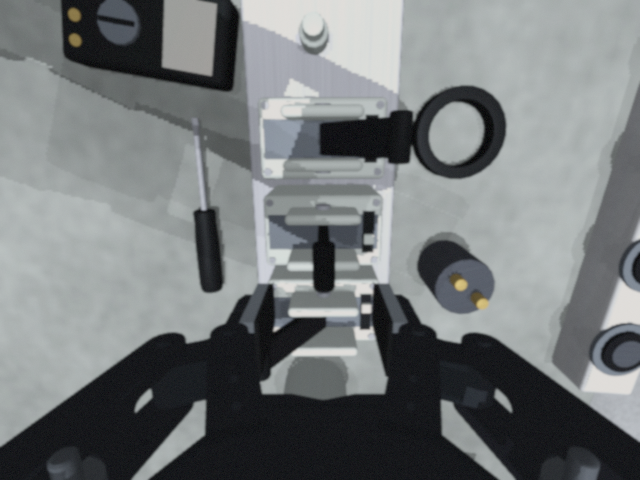

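The middle lever (323,260) stands upright between the fingers (265/385,330), and its flag (368,238) sits at the -y end of the slot. I lower to just above the cheeks.

```bash
python3 -m jog '[{"x":0,"y":0,"z":1,"wx":0,"wy":0,"wz":0},{"x":0,"y":0,"z":3,"wx":0,"wy":0,"wz":0},{"x":0,"y":0,"z":5,"wx":0,"wy":0,"wz":0},{"x":0,"y":0,"z":6.8,"wx":0,"wy":0,"wz":0},{"x":0,"y":0,"z":8,"wx":0,"wy":0,"wz":0},{"x":0,"y":0,"z":8.6,"wx":0,"wy":0,"wz":0},{"x":0,"y":0,"z":8.9,"wx":0,"wy":0,"wz":0},{"x":0,"y":0,"z":8.9,"wx":0,"wy":0,"wz":0},{"x":0,"y":0,"z":8.9,"wx":0,"wy":0,"wz":0}]'
python3 -m jog '[{"x":0,"y":-0.2,"z":0,"wx":0,"wy":0,"wz":0},{"x":0,"y":-0.5,"z":0,"wx":0,"wy":0,"wz":0},{"x":0,"y":-0.8,"z":0,"wx":0,"wy":0,"wz":0},{"x":0,"y":-1.1,"z":0,"wx":0,"wy":0,"wz":0},{"x":0,"y":-1.3,"z":0,"wx":0,"wy":0,"wz":0},{"x":0,"y":-1.4,"z":0,"wx":0,"wy":0,"wz":0},{"x":0,"y":-1.4,"z":0,"wx":0,"wy":0,"wz":0},{"x":0,"y":-1.4,"z":0,"wx":0,"wy":0,"wz":0}]'
```

```text
t: 2.6
ee_pos: [567.1, -131.6, 142.9]
eef_rot: [0.677, 0.736, 0.0, 0.0]
ft_force: [0.1, 0.5, 0.3]
width: 44.9
t: 3.4
ee_pos: [552.9, -132.6, 142.3]
eef_rot: [0.677, 0.736, 0.0, 0.0]
ft_force: [-0.5, 0.1, 0.4]
width: 45.2
```

```bash
python3 -m jog '[{"x":0,"y":-0.1,"z":0,"wx":0,"wy":0,"wz":0},{"x":0,"y":-0.2,"z":0,"wx":0,"wy":0,"wz":0},{"x":0,"y":-0.3,"z":0,"wx":0,"wy":0,"wz":0},{"x":0,"y":-0.4,"z":0,"wx":0,"wy":0,"wz":0},{"x":0,"y":-0.5,"z":0,"wx":0,"wy":0,"wz":0},{"x":0,"y":-0.6,"z":0,"wx":0,"wy":0,"wz":0},{"x":0,"y":-0.7,"z":0,"wx":0,"wy":0,"wz":0},{"x":0,"y":-0.8,"z":0,"wx":0,"wy":0,"wz":0}]'
python3 -m jog '[{"x":0,"y":-0.1,"z":0,"wx":0,"wy":0,"wz":0},{"x":0,"y":-0.2,"z":0,"wx":0,"wy":0,"wz":0},{"x":0,"y":-0.3,"z":0,"wx":0,"wy":0,"wz":0},{"x":0,"y":-0.4,"z":0,"wx":0,"wy":0,"wz":0}]'
```

```text
t: 4.2
ee_pos: [544.9, -133.3, 142.4]
eef_rot: [0.677, 0.736, 0.0, 0.0]
ft_force: [1.7, -0.4, 0.3]
width: 45.3
t: 4.6
ee_pos: [540.9, -133.6, 142.3]
eef_rot: [0.677, 0.736, 0.0, 0.0]
ft_force: [2.1, -0.3, -0.3]
width: 44.4
```

```bash
python3 -m jog '[{"x":0,"y":-0.1,"z":0,"wx":0,"wy":0,"wz":0},{"x":0,"y":-0.2,"z":0,"wx":0,"wy":0,"wz":0},{"x":0,"y":-0.3,"z":0,"wx":0,"wy":0,"wz":0},{"x":0,"y":-0.4,"z":0,"wx":0,"wy":0,"wz":0}]'
python3 -m jog '[{"x":0,"y":-0.1,"z":0,"wx":0,"wy":0,"wz":0},{"x":0,"y":-0.2,"z":0,"wx":0,"wy":0,"wz":0},{"x":0,"y":-0.3,"z":0,"wx":0,"wy":0,"wz":0}]'
```

```text
t: 5.0
ee_pos: [536.8, -133.9, 142.2]
eef_rot: [0.677, 0.736, -0.0, -0.0]
ft_force: [3.1, 0.4, -0.5]
width: 44.7
t: 5.3
ee_pos: [534.2, -134.1, 142.4]
eef_rot: [0.677, 0.736, 0.0, 0.0]
ft_force: [5.8, 0.7, -3.3]
width: 45.4
```

```bash
python3 -m jog '[{"x":0,"y":-0.05,"z":0,"wx":0,"wy":0,"wz":0},{"x":0,"y":-0.1,"z":0,"wx":0,"wy":0,"wz":0}]'
```

```text
t: 5.5
ee_pos: [533.1, -134.2, 142.4]
eef_rot: [0.677, 0.736, 0.0, 0.0]
ft_force: [4.9, 1.3, -1.8]
width: 45.1
```

```bash
python3 look.py pics/w2.png; python3 -c "
import cv2;i=cv2.imread('pics/w2.png');cv2.imwrite('pics/w2c.png',cv2.resize(i[80:400,180:500],(640,640))[:600])"
```

```text
[[-8.40000e-02  9.96000e-01  0.00000e+00  5.33085e+02]
 [ 9.96000e-01  8.40000e-02 -0.00000e+00 -1.34236e+02]
 [-0.00000e+00  0.00000e+00 -1.00000e+00  1.42369e+02]
 [ 0.00000e+00  0.00000e+00  0.00000e+00  1.00000e+00]] [ 4.85341654  1.27090544 -1.83080816] 45.11250972604772 5.5
8169 ((563.1033325195312, -115.26019287109375), (55.420677185058594, 156.3975067138672), 4.995497226715088)
7105 [ 549.50734176 -129.03150871  177.92691685] [ 531.41324049 -151.75373107  150.00055818] [ 585.13217249 -116.6412205   194.99932667]
```

View pics/w2c.png

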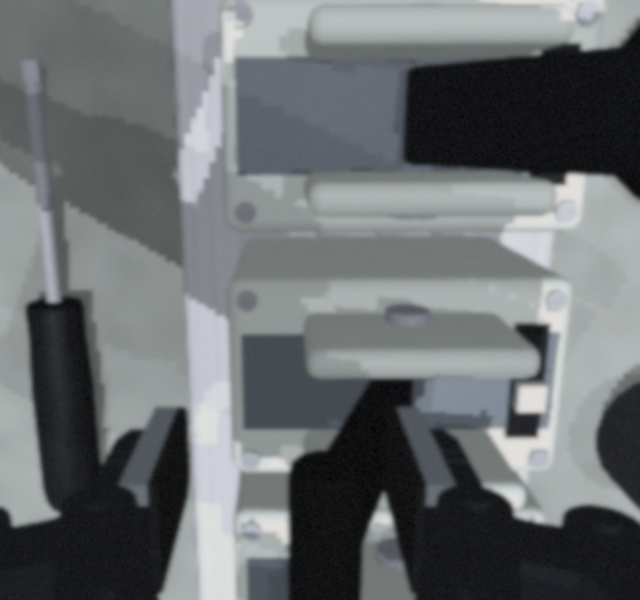

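The lever now leans towards the robot, and the flag (532,398 in the crop) is still near the -y end of its slot (330–435). I'm still in the latch drag, so I continue.

```bash
python3 -m jog '[{"x":0,"y":-0.1,"z":0,"wx":0,"wy":0,"wz":0},{"x":0,"y":-0.2,"z":0,"wx":0,"wy":0,"wz":0}]'
```

```text
t: 5.75
ee_pos: [531.1, -134.4, 142.4]
eef_rot: [0.677, 0.736, 0.0, 0.0]
ft_force: [5.0, 0.6, -1.0]
width: 44.9
```

```bash
python3 -m jog '[{"x":0,"y":-0.1,"z":0,"wx":0,"wy":0,"wz":0},{"x":0,"y":-0.2,"z":0,"wx":0,"wy":0,"wz":0}]'
```

```text
t: 5.95
ee_pos: [529.0, -134.6, 142.4]
eef_rot: [0.677, 0.736, 0.0, 0.0]
ft_force: [5.2, 0.6, -1.1]
width: 44.9
```

```bash
python3 -m jog '[{"x":0,"y":-0.1,"z":0,"wx":0,"wy":0,"wz":0},{"x":0,"y":-0.2,"z":0,"wx":0,"wy":0,"wz":0}]'
```

```text
t: 6.15
ee_pos: [526.9, -134.8, 142.4]
eef_rot: [0.677, 0.736, 0.0, 0.0]
ft_force: [5.5, 0.2, -1.4]
width: 45.0
```

```bash
python3 -m jog '[{"x":0,"y":-0.07,"z":0,"wx":0,"wy":0,"wz":0},{"x":0,"y":-0.15,"z":0,"wx":0,"wy":0,"wz":0}]'
```

```text
t: 6.35
ee_pos: [525.4, -134.9, 142.3]
eef_rot: [0.677, 0.736, 0.0, -0.0]
ft_force: [3.6, 0.3, -1.9]
width: 45.3
```

```bash
python3 -m jog '[{"x":0,"y":-0.05,"z":0,"wx":0,"wy":0,"wz":0},{"x":0,"y":-0.1,"z":0,"wx":0,"wy":0,"wz":0}]'
```

```text
t: 6.55
ee_pos: [524.6, -135.0, 142.4]
eef_rot: [0.677, 0.736, 0.0, 0.0]
ft_force: [6.2, 1.5, -0.9]
width: 45.0
```

```bash
python3 -m jog '[{"x":0,"y":-0.05,"z":0,"wx":0,"wy":0,"wz":0},{"x":0,"y":-0.1,"z":0,"wx":0,"wy":0,"wz":0}]'
```

```text
t: 6.75
ee_pos: [524.0, -135.1, 142.5]
eef_rot: [0.677, 0.736, 0.0, 0.001]
ft_force: [7.6, 0.5, -0.8]
width: 45.3
```

```bash
python3 -m jog '[{"x":0,"y":-0.05,"z":0,"wx":0,"wy":0,"wz":0},{"x":0,"y":-0.05,"z":0,"wx":0,"wy":0,"wz":0}]'
```

```text
t: 6.95
ee_pos: [523.7, -135.1, 142.6]
eef_rot: [0.677, 0.736, 0.001, 0.001]
ft_force: [7.7, 0.2, -0.4]
width: 45.3
```

Force is rising and the motion lags the command, so this is probably the stop. I check the flag.

```bash
cat > flag.py <<'E'
from h import *
import sys
T=tool();s=ctrl.state();print(s["ft_force"].round(1),s["t"])
f=ctrl.grab_frame("wrist"); W=cloud(f,T@np.array(f["tool_from_camera"]))
a=np.radians(5.1); U=(W-[566.5,-131.5,20])@np.array([[np.cos(a),-np.sin(a),0],[np.sin(a),np.cos(a),0],[0,0,1]])
g=f["image"].mean(-1)
m=(abs(U[...,0]-38)<12)&(abs(U[...,1])<25)&(abs(U[...,2]-82)<8)
top=m&(U[...,2]>81)&(g>110)
print("dark slot y",np.percentile(U[m&(g<60)][:,1],[2,50,98]) if (m&(g<60)).any() else None)
r=m&(abs(U[...,0]-38)<3)&(abs(U[...,1])<11)&(g>130); print("bright in slot",r.sum(),U[r].mean(0))
h=(U[...,2]>135)&(U[...,2]<172)&(abs(U[...,1])<14)&(g<60)&(U[...,2]>0); print("dark pts",U[h].mean(0))
i=f["image"]; cv2.imwrite(sys.argv[1],cv2.resize(i[80:380,180:500],(640,600)))
E
python3 flag.py pics/w3.png
```

```text
[ 7.7  0.2 -0.4] 6.95
dark slot y [-18.71992192  -9.33867365  14.35024744]
bright in slot 69 [38.57714115  1.38738271 84.84117973]
dark pts [-41.54452811   3.6040364  155.02451581]
```

View pics/w3.png

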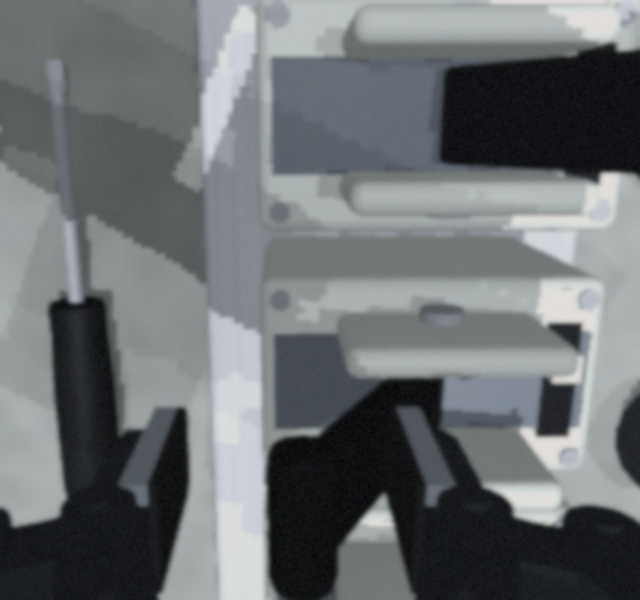

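The flag has slid up to (566,367), nearly across (about +4.5 mm). I press a touch more to seat firmly on the stop.

```bash
python3 -m jog '[{"x":0,"y":-0.03,"z":0,"wx":0,"wy":0,"wz":0},{"x":0,"y":-0.05,"z":0,"wx":0,"wy":0,"wz":0},{"x":0,"y":-0.05,"z":0,"wx":0,"wy":0,"wz":0}]'
```

```text
t: 7.3
ee_pos: [523.5, -135.2, 142.7]
eef_rot: [0.677, 0.736, 0.001, 0.001]
ft_force: [8.5, 0.7, -1.2]
width: 45.0
```

```bash
python3 -m jog '[{"x":0,"y":-0.03,"z":0,"wx":0,"wy":0,"wz":0},{"x":0,"y":-0.05,"z":0,"wx":0,"wy":0,"wz":0},{"x":0,"y":-0.05,"z":0,"wx":0,"wy":0,"wz":0}]'; python3 - <<'E'
from h import *
T=tool(); f=ctrl.grab_frame("wrist"); W=cloud(f,T@np.array(f["tool_from_camera"]))
a=np.radians(5.1); U=(W-[566.5,-131.5,20])@np.array([[np.cos(a),-np.sin(a),0],[np.sin(a),np.cos(a),0],[0,0,1]])
g=f["image"].mean(-1)
x=abs(U[...,0]-38)<2
for y in range(-16,18): 
    m=x&(abs(U[...,1]-y)<.5)&(U[...,2]<95)&(U[...,2]>70); print(y,m.sum(),g[m].mean().round() if m.any() else "",U[m][:,2].mean().round(1) if m.any() else "",end=" | ")
c=(abs(U[...,2]-116)<3)&(abs(U[...,0])<40)&(abs(U[...,1])<30);print(cv2.minAreaRect(U[c][:,:2].astype(np.float32)))
b=(abs(U[...,2]-80)<2)&(abs(U[...,0])<60)&(abs(U[...,1])<36);print(U[b].min(0),U[b].max(0))
E
```

```text
t: 7.6
ee_pos: [523.2, -135.2, 142.8]
eef_rot: [0.677, 0.736, 0.001, 0.001]
ft_force: [10.2, 1.2, -0.6]
width: 45.4
-16 9 37.0 81.4 | -15 11 37.0 81.2 | -14 10 38.0 81.4 | -13 9 38.0 81.5 | -12 14 37.0 81.0 | -11 10 38.0 81.1 | -10 9 37.0 81.0 | -9 12 37.0 81.4 | -8 9 38.0 81.4 | -7 11 37.0 81.3 | -6 11 37.0 81.2 | -5 8 38.0 81.2 | -4 12 45.0 81.3 | -3 9 103.0 81.4 | -2 1 124.0 82.4 | -1 4 185.0 85.1 | 0 12 206.0 85.5 | 1 7 209.0 85.5 | 2 3 211.0 86.4 | 3 4 204.0 85.8 | 4 3 197.0 86.3 | 5 2 201.0 85.8 | 6 1 199.0 85.4 | 7 4 166.0 84.7 | 8 1 102.0 80.9 | 9 3 74.0 82.2 | 10 10 60.0 81.4 | 11 11 52.0 81.4 | 12 11 40.0 81.3 | 13 13 38.0 81.4 | 14 10 41.0 81.3 | 15 16 94.0 81.3 | 16 14 196.0 80.6 | 17 10 221.0 80.3 | ((-1.8968887329101562, -1.6674671173095703), (55.59084701538086, 43.52497482299805), 0.01618928276002407)
[-51.63042798 -32.52039921  78.00002227] [47.48897559 28.72366556 81.99934516]
```

Correcting the unit frame by its body centre (y = -1.9), the flag is at about +4.9 mm, and force is climbing at fixed position, so this is the hard stop. I give one more small press with a short hold, then throw the lever on.

```bash
python3 -m jog '[{"x":0,"y":-0.03,"z":0,"wx":0,"wy":0,"wz":0},{"x":0,"y":-0.05,"z":0,"wx":0,"wy":0,"wz":0},{"x":0,"y":-0.05,"z":0,"wx":0,"wy":0,"wz":0}]'; python3 -m jog '[{"x":0,"y":0.1,"z":0,"wx":0,"wy":0,"wz":0},{"x":0,"y":0.2,"z":0,"wx":0,"wy":0,"wz":0},{"x":0,"y":0.3,"z":0,"wx":0,"wy":0,"wz":0},{"x":0,"y":0.4,"z":0,"wx":0,"wy":0,"wz":0},{"x":0,"y":0.5,"z":0,"wx":0,"wy":0,"wz":0},{"x":0,"y":0.6,"z":0,"wx":0,"wy":0,"wz":0},{"x":0,"y":0.7,"z":0,"wx":0,"wy":0,"wz":0},{"x":0,"y":0.8,"z":0,"wx":0,"wy":0,"wz":0},{"x":0,"y":0.9,"z":0,"wx":0,"wy":0,"wz":0},{"x":0,"y":1,"z":0,"wx":0,"wy":0,"wz":0}]'
```

```text
t: 7.95
ee_pos: [522.9, -135.3, 142.9]
eef_rot: [0.677, 0.736, 0.001, 0.001]
ft_force: [9.6, 2.5, -1.2]
width: 45.3
t: 8.95
ee_pos: [531.5, -134.3, 142.3]
eef_rot: [0.677, 0.736, -0.0, -0.0]
ft_force: [-0.3, -0.5, 0.2]
width: 45.2
```

```bash
python3 -m jog '[{"x":0,"y":0.1,"z":0,"wx":0,"wy":0,"wz":0},{"x":0,"y":0.2,"z":0,"wx":0,"wy":0,"wz":0},{"x":0,"y":0.3,"z":0,"wx":0,"wy":0,"wz":0},{"x":0,"y":0.4,"z":0,"wx":0,"wy":0,"wz":0},{"x":0,"y":0.5,"z":0,"wx":0,"wy":0,"wz":0},{"x":0,"y":0.6,"z":0,"wx":0,"wy":0,"wz":0},{"x":0,"y":0.7,"z":0,"wx":0,"wy":0,"wz":0},{"x":0,"y":0.8,"z":0,"wx":0,"wy":0,"wz":0},{"x":0,"y":0.9,"z":0,"wx":0,"wy":0,"wz":0},{"x":0,"y":1,"z":0,"wx":0,"wy":0,"wz":0},{"x":0,"y":1.1,"z":0,"wx":0,"wy":0,"wz":0},{"x":0,"y":1.2,"z":0,"wx":0,"wy":0,"wz":0}]'
python3 -m jog '[{"x":0,"y":0.15,"z":0,"wx":0,"wy":0,"wz":0},{"x":0,"y":0.3,"z":0,"wx":0,"wy":0,"wz":0},{"x":0,"y":0.45,"z":0,"wx":0,"wy":0,"wz":0},{"x":0,"y":0.6,"z":0,"wx":0,"wy":0,"wz":0},{"x":0,"y":0.75,"z":0,"wx":0,"wy":0,"wz":0},{"x":0,"y":0.9,"z":0,"wx":0,"wy":0,"wz":0},{"x":0,"y":1.05,"z":0,"wx":0,"wy":0,"wz":0},{"x":0,"y":1.2,"z":0,"wx":0,"wy":0,"wz":0}]'
python3 -m jog '[{"x":0,"y":0.15,"z":0,"wx":0,"wy":0,"wz":0},{"x":0,"y":0.3,"z":0,"wx":0,"wy":0,"wz":0},{"x":0,"y":0.45,"z":0,"wx":0,"wy":0,"wz":0},{"x":0,"y":0.6,"z":0,"wx":0,"wy":0,"wz":0},{"x":0,"y":0.75,"z":0,"wx":0,"wy":0,"wz":0},{"x":0,"y":0.9,"z":0,"wx":0,"wy":0,"wz":0},{"x":0,"y":1.05,"z":0,"wx":0,"wy":0,"wz":0},{"x":0,"y":1.2,"z":0,"wx":0,"wy":0,"wz":0}]'; python3 flag.py pics/w4.png
```

```text
t: 10.15
ee_pos: [543.4, -133.4, 142.3]
eef_rot: [0.677, 0.736, -0.0, -0.0]
ft_force: [-2.7, -0.2, 1.1]
width: 44.9
t: 10.95
ee_pos: [555.5, -132.3, 142.3]
eef_rot: [0.677, 0.736, 0.0, 0.0]
ft_force: [-2.2, 0.6, 0.9]
width: 45.0
t: 11.75
ee_pos: [567.5, -131.3, 142.3]
eef_rot: [0.677, 0.736, 0.0, -0.0]
ft_force: [-2.0, -0.1, 0.6]
width: 45.1
[-2.  -0.1  0.6] 11.75
dark slot y [-9.569607    8.11600527 14.68074049]
bright in slot 133 [37.7892965   3.82099685 85.38211777]
dark pts [ -5.84272948   4.09964375 160.22878317]
```

View pics/w4.png

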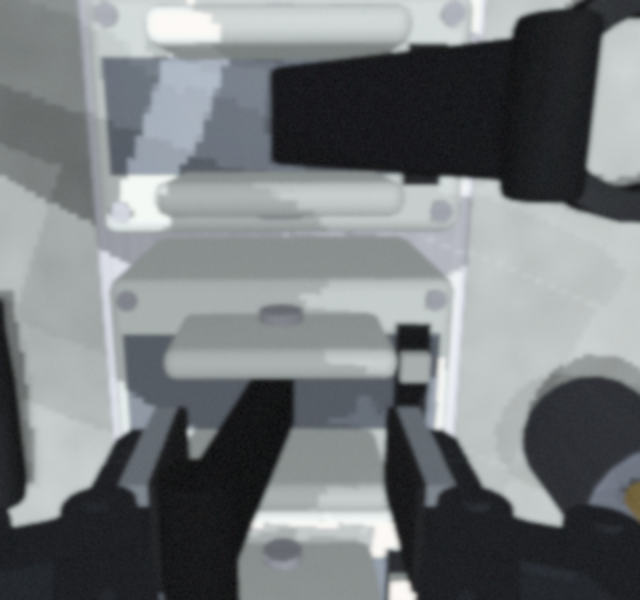

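The flag (414,367) has stayed across, at about +5.6 mm corrected. I carry on to the on side.

```bash
python3 -m jog '[{"x":0,"y":0.15,"z":0,"wx":0,"wy":0,"wz":0},{"x":0,"y":0.3,"z":0,"wx":0,"wy":0,"wz":0},{"x":0,"y":0.45,"z":0,"wx":0,"wy":0,"wz":0},{"x":0,"y":0.6,"z":0,"wx":0,"wy":0,"wz":0},{"x":0,"y":0.75,"z":0,"wx":0,"wy":0,"wz":0},{"x":0,"y":0.9,"z":0,"wx":0,"wy":0,"wz":0},{"x":0,"y":1.05,"z":0,"wx":0,"wy":0,"wz":0},{"x":0,"y":1.2,"z":0,"wx":0,"wy":0,"wz":0},{"x":0,"y":1.35,"z":0,"wx":0,"wy":0,"wz":0}]'
python3 -m jog '[{"x":0,"y":0.1,"z":0,"wx":0,"wy":0,"wz":0},{"x":0,"y":0.2,"z":0,"wx":0,"wy":0,"wz":0},{"x":0,"y":0.3,"z":0,"wx":0,"wy":0,"wz":0},{"x":0,"y":0.4,"z":0,"wx":0,"wy":0,"wz":0}]'
```

```text
t: 12.7
ee_pos: [580.9, -130.2, 142.3]
eef_rot: [0.677, 0.736, 0.0, 0.0]
ft_force: [-1.3, 0.1, 1.0]
width: 45.2
t: 13.1
ee_pos: [584.8, -129.9, 142.3]
eef_rot: [0.677, 0.736, 0.0, 0.0]
ft_force: [-1.8, 0.5, 0.8]
width: 45.0
```

```bash
python3 -m jog '[{"x":0,"y":0.1,"z":0,"wx":0,"wy":0,"wz":0},{"x":0,"y":0.2,"z":0,"wx":0,"wy":0,"wz":0},{"x":0,"y":0.3,"z":0,"wx":0,"wy":0,"wz":0},{"x":0,"y":0.4,"z":0,"wx":0,"wy":0,"wz":0}]'
```

```text
t: 13.5
ee_pos: [588.6, -129.5, 142.2]
eef_rot: [0.677, 0.736, -0.0, -0.0]
ft_force: [-1.9, -0.1, 1.7]
width: 45.2
```

```bash
python3 -m jog '[{"x":0,"y":0.1,"z":0,"wx":0,"wy":0,"wz":0},{"x":0,"y":0.2,"z":0,"wx":0,"wy":0,"wz":0},{"x":0,"y":0.3,"z":0,"wx":0,"wy":0,"wz":0},{"x":0,"y":0.4,"z":0,"wx":0,"wy":0,"wz":0}]'
```

```text
t: 13.9
ee_pos: [592.7, -129.2, 142.1]
eef_rot: [0.677, 0.736, -0.0, -0.0]
ft_force: [-3.0, 0.3, -0.5]
width: 45.2
```

```bash
python3 -m jog '[{"x":0,"y":0.1,"z":0,"wx":0,"wy":0,"wz":0},{"x":0,"y":0.2,"z":0,"wx":0,"wy":0,"wz":0},{"x":0,"y":0.3,"z":0,"wx":0,"wy":0,"wz":0},{"x":0,"y":0.4,"z":0,"wx":0,"wy":0,"wz":0}]'
```

```text
t: 14.3
ee_pos: [596.7, -128.8, 142.2]
eef_rot: [0.677, 0.736, -0.0, -0.0]
ft_force: [-2.2, -0.7, -1.8]
width: 45.5
```

```bash
python3 -m jog '[{"x":0,"y":0.1,"z":0,"wx":0,"wy":0,"wz":0},{"x":0,"y":0.2,"z":0,"wx":0,"wy":0,"wz":0},{"x":0,"y":0.3,"z":0,"wx":0,"wy":0,"wz":0},{"x":0,"y":0.4,"z":0,"wx":0,"wy":0,"wz":0}]'
```

```text
t: 14.7
ee_pos: [600.8, -128.5, 142.3]
eef_rot: [0.677, 0.736, 0.0, 0.0]
ft_force: [-2.1, -0.6, -1.3]
width: 45.2
```

```bash
python3 -m jog '[{"x":0,"y":0.1,"z":0,"wx":0,"wy":0,"wz":0},{"x":0,"y":0.2,"z":0,"wx":0,"wy":0,"wz":0},{"x":0,"y":0.3,"z":0,"wx":0,"wy":0,"wz":0},{"x":0,"y":0.4,"z":0,"wx":0,"wy":0,"wz":0}]'
```

```text
t: 15.1
ee_pos: [604.8, -128.2, 142.3]
eef_rot: [0.677, 0.736, 0.0, 0.0]
ft_force: [-2.3, 0.2, -1.4]
width: 45.2
```

```bash
python3 -m jog '[{"x":0,"y":0.1,"z":0,"wx":0,"wy":0,"wz":0},{"x":0,"y":0.2,"z":0,"wx":0,"wy":0,"wz":0},{"x":0,"y":0.3,"z":0,"wx":0,"wy":0,"wz":0}]'
```

```text
t: 15.4
ee_pos: [607.8, -128.0, 142.3]
eef_rot: [0.677, 0.736, 0.0, 0.0]
ft_force: [-2.6, 0.6, -0.9]
width: 45.1
```

```bash
python3 -m jog '[{"x":0,"y":0.1,"z":0,"wx":0,"wy":0,"wz":0},{"x":0,"y":0.2,"z":0,"wx":0,"wy":0,"wz":0}]'
```

```text
t: 15.6
ee_pos: [609.8, -127.8, 142.3]
eef_rot: [0.677, 0.736, 0.0, 0.0]
ft_force: [-2.7, 0.0, -0.3]
width: 44.9
```

```bash
python3 -m jog '[{"x":0,"y":0.07,"z":0,"wx":0,"wy":0,"wz":0},{"x":0,"y":0.15,"z":0,"wx":0,"wy":0,"wz":0}]'
```

```text
t: 15.8
ee_pos: [611.2, -127.7, 142.3]
eef_rot: [0.677, 0.736, 0.0, 0.0]
ft_force: [-2.6, -0.7, -0.2]
width: 45.0
```

```bash
python3 -m jog '[{"x":0,"y":0.07,"z":0,"wx":0,"wy":0,"wz":0},{"x":0,"y":0.15,"z":0,"wx":0,"wy":0,"wz":0}]'
```

```text
t: 16.0
ee_pos: [612.7, -127.5, 142.3]
eef_rot: [0.677, 0.736, 0.0, 0.0]
ft_force: [-2.9, 0.8, 0.6]
width: 44.5
```

```bash
python3 -m jog '[{"x":0,"y":0.05,"z":0,"wx":0,"wy":0,"wz":0},{"x":0,"y":0.1,"z":0,"wx":0,"wy":0,"wz":0}]'
```

```text
t: 16.2
ee_pos: [613.7, -127.5, 142.3]
eef_rot: [0.677, 0.736, -0.0, 0.0]
ft_force: [-2.6, -0.2, -0.5]
width: 44.5
```

```bash
python3 -m jog '[{"x":0,"y":0.05,"z":0,"wx":0,"wy":0,"wz":0},{"x":0,"y":0.1,"z":0,"wx":0,"wy":0,"wz":0}]'
```

```text
t: 16.4
ee_pos: [614.4, -127.4, 142.2]
eef_rot: [0.677, 0.736, -0.0, -0.0]
ft_force: [-5.2, 0.4, 0.7]
width: 45.2
```

```bash
python3 -m jog '[{"x":0,"y":0.05,"z":0,"wx":0,"wy":0,"wz":0},{"x":0,"y":0.1,"z":0,"wx":0,"wy":0,"wz":0}]'
```

```text
t: 16.6
ee_pos: [614.6, -127.3, 142.0]
eef_rot: [0.677, 0.736, -0.001, -0.001]
ft_force: [-11.0, -0.5, 3.1]
width: 45.0
```

```bash
python3 -m jog '[{"x":0,"y":0.05,"z":0,"wx":0,"wy":0,"wz":0},{"x":0,"y":0.1,"z":0,"wx":0,"wy":0,"wz":0}]'
```

```text
t: 16.8
ee_pos: [614.8, -127.3, 141.9]
eef_rot: [0.677, 0.736, -0.002, -0.002]
ft_force: [-15.1, -1.2, 6.0]
width: 45.3
```

The on stop is felt (about 16 N, position held at 614.8), so I back off at once, then lift straight up.

```bash
python3 -m jog '[{"x":0,"y":-0.1,"z":0,"wx":0,"wy":0,"wz":0},{"x":0,"y":-0.2,"z":0,"wx":0,"wy":0,"wz":0},{"x":0,"y":-0.4,"z":0,"wx":0,"wy":0,"wz":0},{"x":0,"y":-0.6,"z":0,"wx":0,"wy":0,"wz":0},{"x":0,"y":-0.7,"z":0,"wx":0,"wy":0,"wz":0},{"x":0,"y":-0.7,"z":0,"wx":0,"wy":0,"wz":0}]'; python3 flag.py pics/w5.png
```

```text
t: 17.4
ee_pos: [609.8, -127.8, 142.4]
eef_rot: [0.677, 0.736, 0.0, 0.0]
ft_force: [-0.0, -0.3, 0.3]
width: 44.9
[-0.  -0.3  0.3] 17.4
dark slot y [-14.5156485   -4.52646376  14.58730056]
bright in slot 158 [37.96226484  3.77017546 85.00880775]
dark pts [ 43.11219442   3.33101731 153.17852322]
```

```bash
python3 -m jog '[{"x":0,"y":0,"z":-0.5,"wx":0,"wy":0,"wz":0},{"x":0,"y":0,"z":-1.5,"wx":0,"wy":0,"wz":0},{"x":0,"y":0,"z":-3,"wx":0,"wy":0,"wz":0},{"x":0,"y":0,"z":-5,"wx":0,"wy":0,"wz":0},{"x":0,"y":0,"z":-7,"wx":0,"wy":0,"wz":0},{"x":0,"y":0,"z":-9,"wx":0,"wy":0,"wz":0},{"x":0,"y":0,"z":-10,"wx":0,"wy":0,"wz":0},{"x":0,"y":0,"z":-10,"wx":0,"wy":0,"wz":0},{"x":0,"y":0,"z":-10,"wx":0,"wy":0,"wz":0}]'; python3 flag.py pics/w6.png; python3 - <<'E'
from h import *
T=tool();f=ctrl.grab_frame("wrist");cv2.imwrite("pics/w7.png",f["image"]);b=ctrl.grab_frame("side")
W=cloud(b); a=np.radians(5.1); U=(W-[565.5,-132.5,104])@np.array([[np.cos(a),-np.sin(a),0],[np.sin(a),np.cos(a),0],[0,0,1]])
g=b["image"].mean(-1)
for n,y in (("off",-75),("trip",0),("on",75)):
    m=(abs(U[...,1]-y)<18)&(U[...,2]>38)&(U[...,2]<88)&(abs(U[...,0])<70)&(g<80)
    p=U[m]; print(n,m.sum(),p.mean(0).round(1) if m.any() else"",np.arctan2(p[:,0],p[:,2]).mean() if m.any() else "")
E
```

```text
t: 18.35
ee_pos: [609.4, -127.7, 241.9]
eef_rot: [0.677, 0.736, -0.0, -0.0]
ft_force: [-0.1, 0.1, -0.3]
width: 45.1
[-0.1  0.1 -0.3] 18.35
dark slot y [-3.9953023  10.18908713 14.74311245]
bright in slot 45 [37.39829574  3.67801    85.71321161]
dark pts [ 4.21473626e+01 -5.66709576e-02  1.48509570e+02]
off 82 [-39.2 -68.5  60.6] -0.5718571968527973
trip 107 [38.6  3.7 54.4] 0.6176527115140131
on 147 [38.9 78.9 56.9] 0.5969902488400637
```

View pics/w7.png

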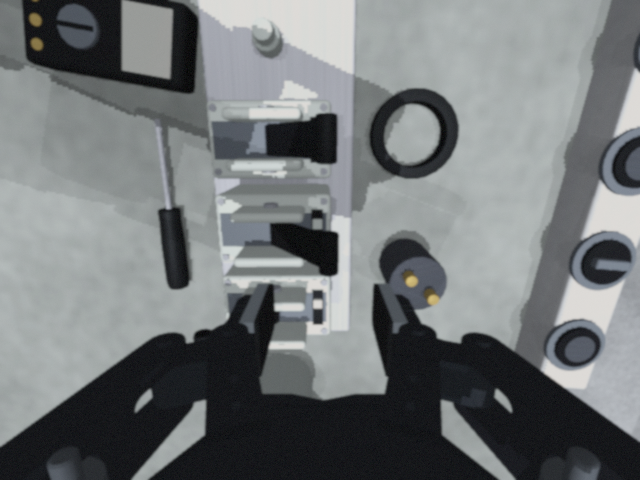

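The middle lever head (325,250) lies to the on side beside the neighbour's (325,140), the flag (318,225) is across, and nothing else looks shifted.

```bash
python3 -c "
from plant import ctrl
print(ctrl.state()['ft_force']); print(ctrl.close_job())"
```

```text
[-0.20101195  0.2350788   0.60149535]
the job is handed in; nothing more can be done
None
```

The tripped lever (the middle unit) is reset and thrown fully on. I handed the job in at about 18.5 s of the 48 s allowed; no verdict is reported.

- **Off:** I straddled the lever with the open jaws and pulled it slowly off, through about 5 N of latch drag, to the solid stop. The highest reading there was about 10 N. The flag went across to about +5 mm.
- **On:** I pushed it to the on stop, with the last reading about 16 N against the 18 N limit. That is closer than I intended. The force is only reported at the end of each move, so a short higher peak can't be ruled out.
- **Last checks:** Measured from the side camera, the tripped lever is at about +0.62, the on neighbour at about +0.60 and the off neighbour at about -0.57 rad. The flag is at about +5.5 mm.
- **Clear of the scene:** The gripper is about 100 mm higher, wrist force is about zero, and nothing loose in the last wrist view looked shifted. The mug and jar were out of that view or hidden, and I did not measure any of the loose things.
- **Disagreement:** My first unit frame was about 1.9 mm off in y, so the raw flag readings of +3.7 to +3.8 mm had to be corrected using the body edges.

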